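# Fit the bayonet lamp into the turned table lamp

### The job

The turned table lamp is finished and wants its lamp. Take the tubular lamp out of the drilled block and fit it into the lampholder: find the slots by turning it lightly on the rim, push it in against the spring, twist it clockwise about a sixth of a turn without forcing it against the stop, and let it come back up into its lock, so that it stays in by itself when you let go. Be gentle, nothing needs more than about 15 N of pushing, and leave the eraser and the gouges lying where they are.

Things in the scene. Friction and masses are not known exactly. Their poses are not given: they have to be found in the camera images.
- lamp: Tubular LED lamp with bayonet cap, 114 mm long, about 70 g, standing cap down in a recess of the block. Origin: centre of the cap's underside; z up along the lamp. Metal cap of 22 mm diameter from 0 to 24 mm, its lowest 3.5 mm tapering to 17.6 mm; above it a neck, then the white tube. It starts with its pins (its x axis) along the block's length within 0.25 rad.
- tube (a point): Point on the lamp's axis 68 mm above the cap's underside, midway up the plain white tube of 44 mm diameter (38 to 95 mm up; dome above). The place to grip it, from above; a grip of 20 N holds it.
- pins (a point): Point on the lamp's axis 10 mm above the cap's underside, midway between its two bayonet pins: round, 3 mm thick, sticking out opposite one another along the lamp's x axis to 14.2 mm from the lamp's axis. They are alike: half a turn makes no difference.
- lamp_block: Fixed pale wooden offcut, 120 mm long (x axis), 58 mm wide, 30 mm high, with two round recesses of 26 mm diameter, 6 mm deep, 31 mm either side of its middle; the lamp stands in the one on the +x side. Origin: centre of its underside.
- table_lamp: Fixed turned wooden table-lamp foot, 112 mm wide, 70 mm high, a brass bayonet holder upright on it. Origin: centre of its underside, z up; a small black switch marks its front (-x). The holder's two entry slots lie front and back (x axis) only roughly: it was screwed on up to 0.6 rad off, either way; this pose does not tell it, but it can be seen from above, or felt.
- mouth (a point): Centre of the lampholder's mouth, level with its rim, 112 mm above the worktop. Barrel 32 mm outside, bore 23.6 mm, two opposite slots 4.5 mm wide through its wall. Away from a slot the pins land on the rim with the cap 8.5 mm in; at a slot they drop in, and 12 mm in the cap meets the spring plate: 2 N there, 0.9 N more per mm of push.
- run (a point): Point on the holder's axis 12.5 mm below the rim: height of the middle of the pins, pushed in, at which the lamp turns freely (2 mm either way: above is the lip, below a hard floor; spring 9.7 to 13 N). Turned clockwise seen from above, the pins are clear of the lip and below their locking pockets at 0.9 to 1.15 rad from the middle of the slots; just beyond is a hard end stop.
- lock (a point): Point on the holder's axis 17 mm below the rim, where the cap's underside stands when locked: the spring (6.5 N) has lifted the pins 3.5 mm from under the lip into the pockets, so their middle stands 7 mm below the rim. A lamp not locked rises to 12 mm in, or stays more than 20 mm in, caught under the lip.
- eraser: Eraser, 23 x 50 x 13 mm, lying on the worktop among the things; to be left alone. Origin: centre of its underside.
- gouge_wide: Gouge with a wooden handle, 26 x 210 x 22 mm, lying along the front edge of the worktop; to be left alone. Origin: centre of its underside.
- gouge_small: Gouge with a wooden handle, 26 x 210 x 22 mm, lying at the back of the worktop; to be left alone. Origin: centre of its underside.
Things that resemble listed ones, but are neither listed nor needed, are in the scene too. Of the things shaped like the table_lamp, the wooden one is meant.

How it is judged:
By the outcome, as a careful person would: the job done as asked, in the order asked, and still so for the second after the job is handed in, with the robot touching nothing.
It also fails if it takes over 64 s, if anything falls off the work surface, if the arm or the gripper's body presses on something with over 40 N, if the wrist force passes 120 N, or if a joint passes its speed limit or range.

### The arm

A 6-joint arm with a two-finger parallel gripper is mounted at the origin on a cart in front of the work surface, level with it; the furniture and walls round the work are solid. World frame = base frame: x ahead of the robot, y to its left, z up, the work surface at z = 0. Lengths are in m, angles in rad, forces in N, time in s.
With the tool pointing down it reaches from about 0.4 to 0.825 m from the base axis. Payload 7 kg.
Tool frame: the origin (TCP) lies between the finger pads; the fingertips stand 11 mm ahead of it and the grasp point (between the pads) lies 8 mm behind it; x points along the fingers, y is the direction in which the jaws open and shut, and the axes are right-handed (so a half turn about x gives the same grasp; the last joint's range is limited). The gripper opens to 85 mm and grips with 20 to 120 N. Pads are 22 mm wide; open, the fingers measure 114 mm over their backs; the gripper's body (76 mm by 85 mm) begins 54 mm behind the grasp point. The pads swing forward as they close: fully open they stand 13 mm farther back than shut.
Start: joints at [1.44, 0.359, 0.012, 0, -1.224, -0.288], TCP at [0.275, 0.617, 0.242] pointing down, gripper open.
Joint ranges: [-3.07, 3.07], [-1.43, 2.12], [-1.02, 1.25], [-3.03, 1.67], [-3.05, -0], [-3.03, 3.03]. Speed limits (rad/s): [2.39, 2.39, 3.01, 3.14, 3.14, 3.14].

### API

Orientations are given as a unit quaternion [w, x, y, z].
In Python, from plant import manip gives the robot as it stands. The module is installed in compiled form; this text tells all that it offers.
- The arm moves only by the shell command python3 -m jog 'ROWS' [OPENING]. ROWS is JSON, a list of rows, each a list of 6 numbers: the shift along the tool's x, y, z in m, then the turn, a rotation vector about the tool's x, y, z in rad. A call has 1 to 10 rows; each row is the pose to reach, as a shift and turn from the pose commanded when the call began, along the tool's axes at that moment; what a row does not reach only later rows make up. A row lasts 1/10 s, in which the tool goes at most 50 mm and 8.59 degrees, less where a joint would pass 70% of its speed; a pose out of reach is approached as far as the arm can. A call with a gripper value outside its range is refused whole. OPENING is the gripper's target within -1 to 1 (fully open at 1, half-way at 0, shut at -1), set as the call begins (- or left out, the last holds). The fingers move at their own pace and stop on an object; the grip force is fixed at half the most. Time passes only in rows, so rows that repeat a pose let the fingers close. It gives the time, the measured TCP pose, the force and the opening at its end, in the units of the state.
- manip.get_obs(): the state, without advancing time (a new reading comes with each control period).
- manip.camera(name): name is "scene" or "top"; returns (picture, depth): 400x640x3 uint8, blue, green, red; 400x640 float32, m along the optical axis (not along the pixel's ray), 0 where there is no reading.
- manip.calibration(name): a dict with "fx", "fy", "cx", "cy" (pixels), "extrinsics" (4x4, takes a point from world to camera coordinates). Camera axes: x right, y up, looking along -z (the intrinsics and any distortion apply to the point x, -y, -z); pixel columns grow to the right and rows downward; lengths in m; the calibration is good to about 2 mm. A picture is of the moment at which its call begins. calibration takes no time and is no camera call.
- manip.job_done(): hands the job in, once; it reports no verdict.
Trained networks look in the newest picture that a camera, given by its name, has taken for a name from the list of things; names that differ only in an ending like _2 or _b are one class to them, and where a whole thing is asked for, a point or a joint stands for the part that bears it (a point fixed in the world has none). Each returns a list of dicts, best first, with "p" (0 to 1); they miss things now and then, are a little off and sometimes report something else, mostly with a low value. They report only what shows in the picture. A call takes as long as a camera call. They do not tell look-alikes from the thing itself.
- manip.spot_in(camera, label): "bbox" ([left, top, width, height] in pixels, round what is visible of it).
The state is a dict: "clock": time; "qpos": joint angles; "joint_vel": joint speeds; "effort": joint torques, N m; "tcp_pos": TCP position; "eef_rot": TCP orientation; "ft_force": force on the tool from outside, world axes, zero at the start; "wrist_torque": the same for the moment, N m; "opening": opening from 0.0 (shut) to 1.0 (fully open).
Only numpy, scipy, OpenCV 4.12 (cv2) and the standard library are available. Lean on these libraries where they do the work, as an engineer would, in place of code of your own. Each camera call takes 0.05 s, during which the arm holds its last target. There are 200 camera calls.

## Working session

There is one attempt and no reset: what is moved stays moved. The work goes in short steps, Python scripts to look and compute and a shell command to move; the robot and the scene stay as the last step left them, time stands still between calls to the robot, and variables do not carry over. Pictures are saved under pics/ and viewed, about 8 in all and at most 12, crops included, and the job is handed in when it is done.

```bash
mkdir -p pics
cat > h.py <<'E'
import numpy as np, cv2
from plant import manip
def deproj(cam,u,v,d):
    c=manip.calibration(cam); E=np.array(c["extrinsics"])
    p=np.array([(u-c["cx"])/c["fx"]*d, -(v-c["cy"])/c["fy"]*d, -d, 1])
    return (np.linalg.inv(E)@p)[:3]
def cloud(cam,dep):
    c=manip.calibration(cam); E=np.linalg.inv(np.array(c["extrinsics"]))
    v,u=np.mgrid[:dep.shape[0],:dep.shape[1]]
    P=np.stack([(u-c["cx"])/c["fx"]*dep,-(v-c["cy"])/c["fy"]*dep,-dep,np.ones_like(dep)],-1)
    return (P@E.T)[...,:3]
def proj(cam,p):
    c=manip.calibration(cam); q=np.array(c["extrinsics"])@np.r_[p,1]
    return c["cx"]+c["fx"]*q[0]/-q[2], c["cy"]-c["fy"]*q[1]/-q[2]
E
python3 - <<'E'
from h import *
for cam in ("scene","top"):
    im,d=manip.camera(cam); cv2.imwrite(f"pics/{cam}0.png",im); np.save(f"{cam}0.npy",d)
    c=manip.calibration(cam); print(cam,{k:(v if k!="extrinsics" else np.linalg.inv(np.array(v)).round(3).tolist()) for k,v in c.items()})
    P=cloud(cam,d)
    for n in ("lamp","lamp_block","table_lamp","eraser"):
        for r in manip.spot_in(cam,n)[:4]:
            b=r["bbox"]; u,v=int(b[0]+b[2]/2),int(b[1]+b[3]/2)
            print(n,round(r["p"],2),np.round(b),P[min(v,399),min(u,639)].round(3))
o=manip.get_obs(); print({k:np.round(v,3).tolist() for k,v in o.items()})
E
```

```text
scene {'fx': 487.9217292624608, 'fy': 487.9217292624608, 'cx': 311.107419175817, 'cy': 206.61486616107106, 'extrinsics': [[0.536, 0.492, -0.686, -0.115], [-0.844, 0.313, -0.435, -0.229], [0.001, 0.813, 0.583, 0.683], [0.0, 0.0, 0.0, 1.0]]}
lamp 0.94 [229. 185.  24.  49.] [0.487 0.322 0.1  ]
lamp_block 0.58 [207. 227.  60.  44.] [0.446 0.31  0.029]
lamp_block 0.22 [314. 268.  24.  16.] [0.496 0.124 0.011]
table_lamp 0.78 [397. 167.  47.  60.] [0.791 0.053 0.056]
table_lamp 0.71 [362. 204.  42.  62.] [0.618 0.065 0.054]
eraser 0.76 [315. 267.  24.  16.] [0.497 0.125 0.012]
top {'fx': 378.3403142058814, 'fy': 378.3403142058814, 'cx': 323.11781123269077, 'cy': 198.26327803150278, 'extrinsics': [[-0.013, 0.999, -0.047, 0.537], [-1.0, -0.014, -0.012, 0.191], [-0.013, 0.047, 0.999, 1.037], [0.0, 0.0, 0.0, 1.0]]}
lamp 0.59 [262. 218.  21.  20.] [0.51  0.324 0.138]
lamp_block 0.82 [261. 219.  22.  47.] [0.47  0.34  0.029]
table_lamp 0.95 [358.  95.  37.  41.] [0.798 0.062 0.063]
table_lamp 0.65 [354. 157.  43.  44.] [0.628 0.072 0.093]
eraser 0.65 [343. 217.  20.  19.] [0.509 0.124 0.014]
{'clock': 0.5, 'qpos': [1.44, 0.359, 0.012, -0.0, -1.224, -0.288], 'joint_vel': [0.0, -0.001, -0.001, 0.001, 0.002, -0.001], 'effort': [-0.0, -58.24, 29.343, 6.937, -0.001, 0.0], 'tcp_pos': [0.274, 0.617, 0.242], 'eef_rot': [0.147, -0.692, 0.147, 0.692], 'ft_force': [0.256, 0.202, -0.302], 'wrist_torque': [0.018, 0.01, 0.049], 'opening': 0.997}
```

Run:
```python
from h import *
t=cv2.imread("pics/top0.png"); s=cv2.imread("pics/scene0.png")
a=cv2.resize(t[80:290,230:420],None,fx=2,fy=2,interpolation=cv2.INTER_CUBIC)
b=cv2.resize(s[140:300,190:460],None,fx=1.5,fy=1.5,interpolation=cv2.INTER_CUBIC)
b=cv2.copyMakeBorder(b,0,a.shape[0]-b.shape[0],0,0,cv2.BORDER_CONSTANT)
cv2.imwrite("pics/c0.png",np.hstack([a,b]))
# zooms: holder tops
z=[cv2.resize(t[y-24:y+24,x-24:x+24],(390,390),interpolation=cv2.INTER_CUBIC) for x,y in((376,115),(375,179))]
cv2.imwrite("pics/c1.png",np.hstack(z))
```

```text
(no output)
```

View pics/c0.png

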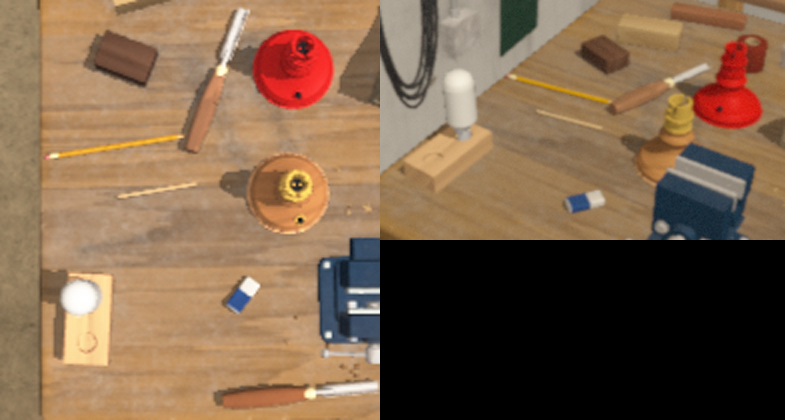

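View pics/c1.png

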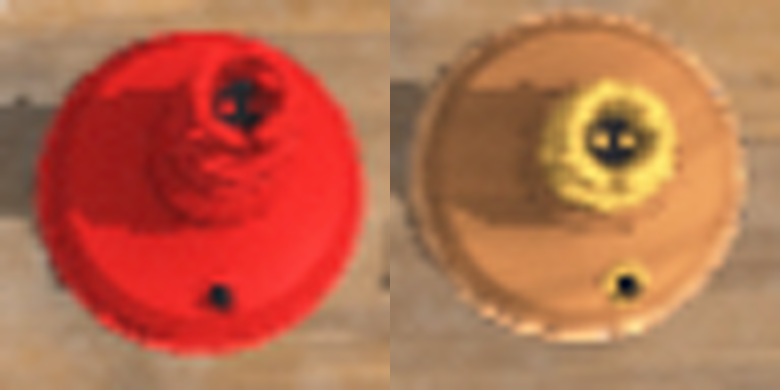

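The wooden one with the brass holder, at top pixel (375,179), is the one meant. The red look-alike at (376,115) isn't wood. The lamp is at (272,228), on the far (+x) end of the block. The slots aren't clear yet, so I'm measuring the axes and the rim next.

```bash
cat >> h.py <<'E'
from scipy.optimize import least_squares
def circ(Q,R,c0):
    f=lambda c: np.hypot(Q[:,0]-c[0],Q[:,1]-c[1])-R
    r=least_squares(f,c0,loss="soft_l1",f_scale=.001); return r.x, np.median(np.abs(f(r.x)))
E
python3 - <<'E'
from h import *
D={}; I={}
for cam in ("top","scene"):
    ims=[];ds=[]
    for _ in range(10 if cam=="top" else 5):
        im,d=manip.camera(cam); ims.append(im.astype(float)); ds.append(d)
    I[cam]=np.mean(ims,0); D[cam]=np.median(ds,0); print(cam,"noise",np.std(ims,0).mean(), np.std(ds,0).mean())
    np.save(f"{cam}_avg.npy",I[cam]); np.save(f"{cam}_d.npy",D[cam])
    P=cloud(cam,D[cam]).reshape(-1,3)
    def near(c,r,z0,z1): 
        return P[(np.hypot(P[:,0]-c[0],P[:,1]-c[1])<r)&(P[:,2]>z0)&(P[:,2]<z1)]
    L=near((.505,.327),.045,.066,.117); print("lamp",len(L),circ(L,.022,(.505,.327)) if len(L)>10 else 0)
    T=near((.505,.327),.03,.12,.16); print("dome top",T[T[:,2].argsort()[-5:]].round(4).tolist())
    H=near((.63,.065),.03,.09,.125); print("holder n",len(H), H[:,2].max()if len(H)else 0)
    H2=H[H[:,2]<.108]; 
    if len(H2)>10: print("barrel",circ(H2,.016,(.63,.065)))
    R=H[H[:,2]>.106]; print("rim mean",R.mean(0).round(4),len(R), R.min(0).round(4),R.max(0).round(4))
    F=near((.63,.065),.08,.004,.03); print("foot",len(F),circ(F,.056,(.63,.065)))
    B=near((.48,.325),.09,.02,.036); 
    r=cv2.minAreaRect((B[:,:2]*1000).astype(np.float32)); print("block",r)
c=manip.calibration("top")
z=cv2.resize(I["top"][160:200,355:395].astype(np.uint8),(400,400),interpolation=cv2.INTER_LANCZOS4)
u,v=map(int,proj("scene",(.63,.065,.112))); print(u,v)
z2=cv2.resize(I["scene"][v-15:v+25,u-20:u+20].astype(np.uint8),(400,400),interpolation=cv2.INTER_LANCZOS4)
cv2.imwrite("pics/z.png",np.hstack([z,z2]))
E
```

```text
top noise 0.9333403659107221 0.016926834
lamp 41 (array([0.50834783, 0.33373213]), np.float64(4.833439211852225e-05))
dome top [[0.5105, 0.3358, 0.1384], [0.5128, 0.3334, 0.1384], [0.508, 0.3263, 0.1385], [0.508, 0.3311, 0.1385], [0.508, 0.3287, 0.1386]]
holder n 185 0.11371448536070727
barrel (array([0.64163345, 0.06699321]), np.float64(0.0033744766338342936))
rim mean [0.6443 0.0645 0.1121] 63 [0.6285 0.0494 0.1068] [0.6579 0.079  0.1137]
foot 847 (array([0.65265112, 0.05473526]), np.float64(0.012971529325838019))
block ((477.4443359375, 335.36505126953125), (58.19868850708008, 119.98548126220703), 86.5960464477539)
scene noise 1.2977166636219468 0.012947463
lamp 431 (array([0.50662221, 0.33383703]), np.float64(0.000385145634474518))
dome top [[0.5019, 0.3307, 0.1375], [0.5045, 0.3327, 0.1378], [0.5037, 0.3269, 0.1379], [0.5082, 0.3331, 0.138], [0.5051, 0.3306, 0.1382]]
holder n 276 0.11284081571419047
barrel (array([0.64164276, 0.06256571]), np.float64(0.00159420881884134))
rim mean [0.6408 0.0627 0.1099] 101 [0.6262 0.0477 0.1062] [0.6577 0.0789 0.1128]
foot 455 (array([0.65084785, 0.04887206]), np.float64(0.00752193734507136))
block ((475.45477294921875, 335.08575439453125), (59.78172302246094, 122.59564971923828), 86.3209457397461)
387 209
```

View pics/z.png

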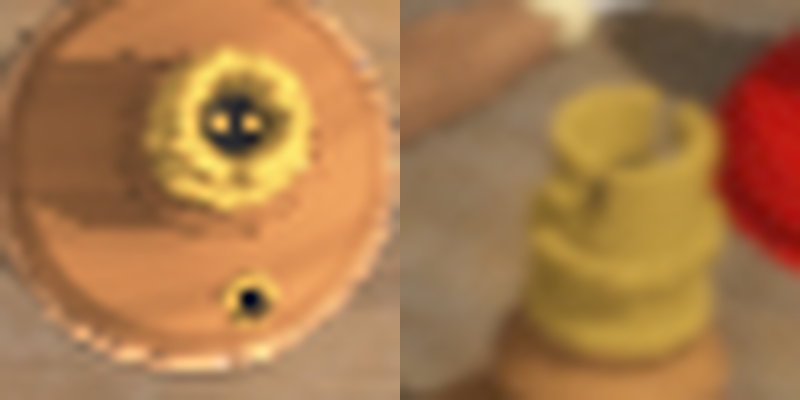

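The right half of the picture shows the far slot in the scene view, at about (393,207), with a notch on the near left side at about (386,213). I'll unroll the barrel's inner and outer walls to read its azimuth, and work out the first move.

Run:
```python
from h import *
I=np.load("scene_avg.npy"); T=np.load("top_avg.npy"); P=cloud("scene",np.load("scene_d.npy"))
# refine rim ellipse: search centre maximizing fit of outer rim in scene depth (points above .095 vs not)
m=(P[...,2]>.1)&(np.hypot(P[...,0]-.642,P[...,1]-.063)<.03)
ys,xs=np.nonzero(m); print("rim px bbox",xs.min(),xs.max(),ys.min(),ys.max())
c=np.array([.642,.0633])
az=np.deg2rad(np.arange(-180,180,1.0))
def unroll(r,zs,im,cam):
    M=np.array([[proj(cam,(c[0]+r*np.cos(a),c[1]+r*np.sin(a),z)) for a in az] for z in zs],np.float32)
    return cv2.remap(im.astype(np.float32),M[...,0],M[...,1],cv2.INTER_CUBIC)
zs=np.arange(.116,.084,-.0005)
o=unroll(.016,zs,I,"scene"); i=unroll(.0118,zs,I,"scene")
rr=np.arange(.020,.006,-.00025)
t=np.array([unroll(r,[.112],T,"top")[0] for r in rr])
S=[np.clip(cv2.resize(x,(720,190)),0,255) for x in (o,i,t)]
out=np.vstack(S).astype(np.uint8)
for k in range(0,13):
    cv2.putText(out,str(-180+30*k),(min(60*k,690),12),0,.35,(255,255,255),1)
    cv2.line(out,(60*k,0),(60*k,569),(255,255,255),1) if k%3==0 else 0
cv2.imwrite("pics/unroll.png",out)
# camera azimuth from holder
print("cam az",np.rad2deg(np.arctan2(-.229-c[1],-.115-c[0])))
from scipy.spatial.transform import Rotation as Ro
o=manip.get_obs(); q=o["eef_rot"]; R=Ro.from_quat(q,scalar_first=True).as_matrix(); print("R",R.round(3).tolist())
for g in ([.5075,.3337,.22],): print("tool shift to",g,(R.T@(np.array(g)-o["tcp_pos"])).round(4))
```

```text
rim px bbox 383 398 203 216Traceback (most recent call last):
  File "<stdin>", line 12, in <module>
  File "<stdin>", line 9, in unroll
  File "h.py", line 13, in proj
    c=manip.calibration(cam); q=np.array(c["extrinsics"])@np.r_[p,1]
ValueError: time passes only in moves, steps and waits
```

```bash
sed -i 's/^from plant import manip/from plant import manip as _m\nimport pickle,os\nclass manip:\n    camera=_m.camera; spot_in=_m.spot_in; get_obs=_m.get_obs; job_done=_m.job_done\n    _c={}\n    @classmethod\n    def calibration(k,n):\n        if n not in k._c: k._c[n]=_m.calibration(n)\n        return k._c[n]/' h.py
python3 - <<'E'
from h import *
I=np.load("scene_avg.npy"); T=np.load("top_avg.npy")
c=np.array([.642,.0633])
az=np.deg2rad(np.arange(-180,180,1.0))
def unroll(r,zs,im,cam):
    M=np.array([[proj(cam,(c[0]+r*np.cos(a),c[1]+r*np.sin(a),z)) for a in az] for z in zs],np.float32)
    return cv2.remap(im.astype(np.float32),M[...,0],M[...,1],cv2.INTER_CUBIC)
zs=np.arange(.116,.084,-.0005)
o=unroll(.016,zs,I,"scene"); i=unroll(.0118,zs,I,"scene")
rr=np.arange(.020,.006,-.00025)
t=np.array([unroll(r,[.112],T,"top")[0] for r in rr])
out=np.vstack([np.clip(cv2.resize(x,(720,190)),0,255) for x in (o,i,t)]).astype(np.uint8)
for k in range(0,13):
    cv2.putText(out,str(-180+30*k),(min(60*k,690),12),0,.35,(255,255,255),1)
    cv2.line(out,(60*k,0),(60*k,569),(255,255,255),1) if k%3==0 else 0
cv2.imwrite("pics/unroll.png",out)
print("cam az",np.rad2deg(np.arctan2(-.229-c[1],-.115-c[0])))
from scipy.spatial.transform import Rotation as Ro
o=manip.get_obs(); R=Ro.from_quat(o["eef_rot"],scalar_first=True).as_matrix(); print("R",R.round(3).tolist())
print("tool shift",(R.T@(np.array([.5075,.3337,.22])-o["tcp_pos"])).round(4))
E
```

```text
cam az -158.88695642689456
R [[0.0, -0.407, -0.914], [0.0, -0.914, 0.407], [-1.0, -0.0, -0.0]]
tool shift [ 0.0223  0.1638 -0.3279]
```

View pics/unroll.png

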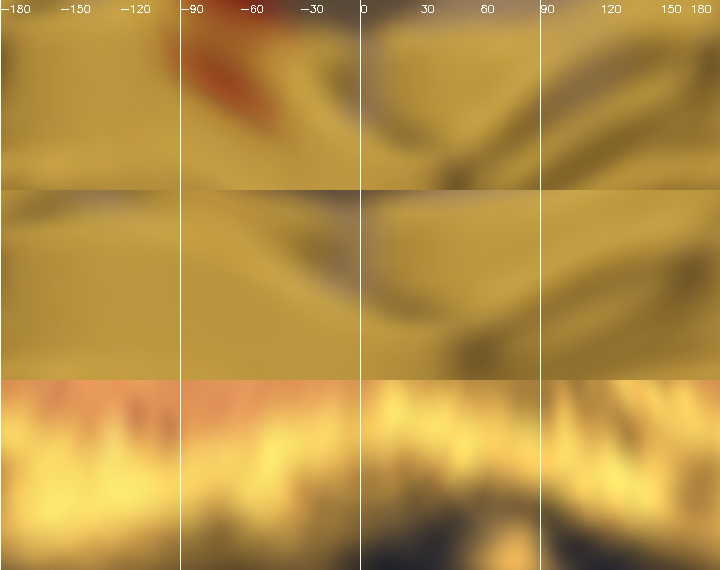

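The far slot is at about -3° azimuth and the near one about 180° opposite, so roughly on the world x axis, ±0.1 rad. I'll move above the lamp now.

```bash
python3 -m jog '[[0.022,0.082,-0.164,0,0,0],[0.022,0.082,-0.164,0,0,0],[0.022,0.164,-0.328,0,0,0],[0.022,0.164,-0.328,0,0,0],[0.022,0.164,-0.328,0,0,0],[0.022,0.164,-0.328,0,0,0],[0.022,0.164,-0.328,0,0,0],[0.022,0.164,-0.328,0,0,0],[0.022,0.164,-0.328,0,0,0],[0.022,0.164,-0.328,0,0,0]]' 1
cat >> h.py <<'E'
from scipy.spatial.transform import Rotation as Ro
def st(g=None):
    o=manip.get_obs(); R=Ro.from_quat(o["eef_rot"],scalar_first=True).as_matrix()
    print("t",round(o["clock"],2),"q",np.round(o["qpos"],3),"tcp",np.round(o["tcp_pos"],4),"F",np.round(o["ft_force"],2),"M",np.round(o["wrist_torque"],3),"op",round(o["opening"],3))
    print("x",R[:,0].round(4),"yaw of tool y",np.arctan2(R[1,1],R[0,1]).round(4))
    if g is not None: print("shift",(R.T@(np.array(g)-o["tcp_pos"])).round(4))
    return o,R
E
python3 -c "
from h import *
st([.5075,.3337,.084])"
```

```text
clock: 2.25
tcp_pos: [0.5076, 0.3334, 0.2203]
eef_rot: [0.147, -0.692, 0.147, 0.692]
ft_force: [-0.2, 0.0, -0.5]
opening: 1.001
t 2.25 q [ 0.902  0.263 -0.176 -0.    -1.132  0.249] tcp [0.5076 0.3334 0.2203] F [-0.2   0.04 -0.46] M [ 0.015  0.073 -0.031] op 1.001
x [ 0.e+00  2.e-04 -1.e+00] yaw of tool y -1.9906
shift [ 0.1363 -0.0002  0.0002]
```

```bash
python3 -m jog '[[0.04,0,0,0,0,0],[0.07,0,0,0,0,0],[0.1,0,0,0,0,0],[0.12,0,0,0,0,0],[0.13,0,0,0,0,0],[0.136,0,0,0,0,0],[0.136,0,0,0,0,0]]' 1 && python3 -m jog '[[0,0,0,0,0,0],[0,0,0,0,0,0],[0,0,0,0,0,0],[0,0,0,0,0,0],[0,0,0,0,0,0],[0,0,0,0,0,0],[0,0,0,0,0,0],[0,0,0,0,0,0]]' -1
python3 -c "
from h import *
st([.5075,.3337,.084])"
```

```text
clock: 2.95
tcp_pos: [0.5072, 0.3341, 0.0842]
eef_rot: [0.147, -0.692, 0.147, 0.692]
ft_force: [0.0, 0.4, 0.4]
opening: 0.999
clock: 3.75
tcp_pos: [0.5082, 0.3341, 0.0855]
eef_rot: [-0.148, 0.692, -0.146, -0.691]
ft_force: [-0.1, 0.6, 6.7]
opening: 0.502
t 3.75 q [ 0.903  0.391 -0.334  0.    -0.844  0.249] tcp [0.5082 0.3341 0.0855] F [-0.12  0.57  6.73] M [ 0.237  0.312 -0.044] op 0.502
x [ 0.0017  0.0015 -1.    ] yaw of tool y -1.9893
shift [0.0015 0.0006 0.0004]
```

```bash
python3 -m jog '[[-0.01,0,0,0,0,0],[-0.03,0,0,0,0,0],[-0.06,0,0,0,0,0],[-0.09,0,0,0,0,0],[-0.12,0,0,0,0,0],[-0.125,0,0,0,0,0],[-0.125,0,0,0,0,0]]'
python3 -c "
from h import *
st([.642,.0633,.2095])"
```

```text
clock: 4.45
tcp_pos: [0.5076, 0.3336, 0.2108]
eef_rot: [-0.148, 0.692, -0.146, -0.691]
ft_force: [0.7, 0.5, -1.3]
opening: 0.502
t 4.45 q [ 0.903  0.269 -0.19  -0.    -1.109  0.249] tcp [0.5076 0.3336 0.2108] F [ 0.7   0.46 -1.31] M [-0.037  0.035 -0.022] op 0.502
x [ 0.0013  0.0019 -1.    ] yaw of tool y -1.9898
shift [ 0.0009  0.1922 -0.2327]
```

```bash
python3 -m jog '[[0,0.03,-0.036,0,0,0],[0,0.06,-0.073,0,0,0],[0,0.09,-0.109,0,0,0],[0,0.12,-0.145,0,0,0],[0,0.15,-0.182,0,0,0],[0,0.175,-0.212,0,0,0],[0,0.187,-0.227,0,0,0],[0,0.192,-0.233,0,0,0],[0,0.192,-0.233,0,0,0],[0,0.192,-0.233,0,0,0]]'
python3 - <<'E'
from h import *
o,R=st([.642,.0633,.2095])
im,d=manip.camera("scene"); P=cloud("scene",d); c=o["tcp_pos"]
im2,d2=manip.camera("top")
np.save("s1.npy",d)
for z0,z1 in((.18,.20),(.188,.195)):
    m=(np.hypot(P[...,0]-c[0],P[...,1]-c[1])<.04)&(P[...,2]>z0)&(P[...,2]<z1)
Q=P.reshape(-1,3)
for r,z0,z1,n in((.022,.187,.197,"tube"),(.011,.150,.172,"cap"),(.016,.096,.112,"barrel")):
    q=Q[(np.hypot(Q[:,0]-c[0],Q[:,1]-c[1])<.03)&(Q[:,2]>z0)&(Q[:,2]<z1)]
    print(n,len(q),circ(q,r,c[:2]) if len(q)>8 else 0, q[:,2].min() if len(q) else 0)
low=Q[(np.hypot(Q[:,0]-c[0],Q[:,1]-c[1])<.012)&(Q[:,2]>.12)]; print("cap low z",np.sort(low[:,2])[:5])
u,v=map(int,proj("scene",(c[0],c[1],.14)))
cv2.imwrite("pics/s1.png",cv2.resize(im[v-45:v+35,u-40:u+40],(600,600),interpolation=cv2.INTER_CUBIC)); print(u,v)
E
```

```text
clock: 5.45
tcp_pos: [0.6416, 0.0638, 0.2085]
eef_rot: [0.147, -0.691, 0.147, 0.692]
ft_force: [0.2, 0.1, -1.2]
opening: 0.504
t 5.45 q [ 0.401  0.332 -0.106 -0.    -1.134  0.751] tcp [0.6416 0.0638 0.2085] F [ 0.24  0.07 -1.24] M [ 0.067 -0.038 -0.001] op 0.504
x [-1.4e-03 -2.0e-04 -1.0e+00] yaw of tool y -1.9895
shift [-0.001   0.0003 -0.0006]
tube 100 (array([0.63980446, 0.0627822 ]), np.float64(0.0006376788832433943)) 0.18705463479421375
cap 97 (array([0.64006771, 0.06326071]), np.float64(0.0007779860818165306)) 0.15021411094712955
barrel 170 (array([0.64101363, 0.06309898]), np.float64(0.0018756136117636761)) 0.09617209851596842
cap low z [0.14586202 0.14603365 0.1466018  0.14702084 0.14741135]
391 195
```

View pics/s1.png

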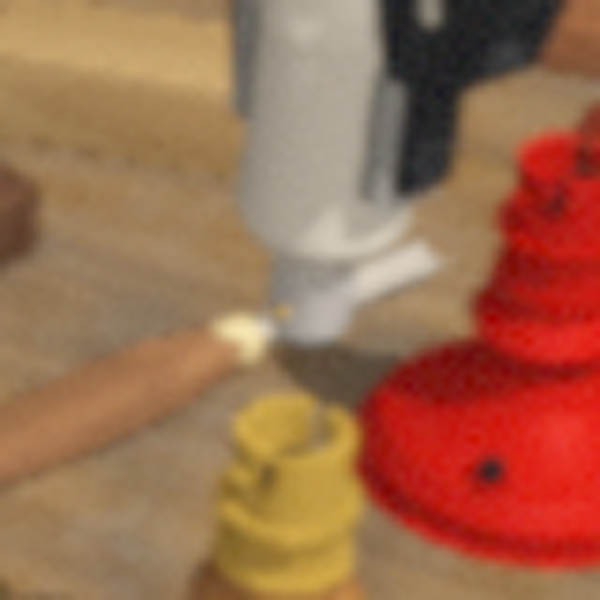

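A brass pin shows at crop (283,310), left of the cap's centre line, so the pin axis is at about -7° and close to the slots already. I'll refine the mouth centre from the rim edges in both views: top rim centre about (379,171); scene rim columns about 382.6–398.7, top edge row about 202.4.

Run:
```python
from h import *
I=np.load("scene_avg.npy").astype(np.uint8); T=np.load("top_avg.npy").astype(np.uint8)
# rim-circle outer silhouette fit: scene left/right/top extents, top right/top extents
def ext(cam,c,r=.016,z=.112):
    a=np.linspace(0,2*np.pi,73); U=np.array([proj(cam,(c[0]+r*np.cos(t),c[1]+r*np.sin(t),z)) for t in a]); return U[:,0].min(),U[:,0].max(),U[:,1].min(),U[:,1].max()
for c in((.642,.0633),(.640,.0633),(.644,.0633),(.642,.0653)):
    print(c,"scene",np.round(ext("scene",c),2),"top",np.round(ext("top",c),2))
# subpixel edges by max gradient, G-B saturation channel (yellow)
def edge(v,off): 
    g=np.abs(np.gradient(v)); k=g.argmax(); k=min(max(k,1),len(g)-2); y=g[k-1:k+2]; return off+k+.5*(y[0]-y[2])/(y[0]-2*y[1]+y[2])
S=I[...,1].astype(float)-I[...,0]
for v in(206,207,208,209,210,211): print(v,"scene L/R",edge(S[v,376:389],376).round(2),edge(S[v,394:404],394).round(2))
print("scene top",[edge(S[197:206,u],197).round(2) for u in(388,389,390,391,392)])
ST=T[...,1].astype(float)-T[...,0]
print("top R",[edge(ST[v,383:394],383).round(2) for v in(168,169,170,171,172,173)],"top T",[edge(ST[158:169,u],158).round(2) for u in(376,377,378,379,380,381)])
# lamp in hand, lateral in scene for cap
im,_=manip.camera("scene"); im=cv2.cvtColor(im,cv2.COLOR_BGR2GRAY).astype(float)
print("cap expected ext",np.round(ext("scene",(.6416,.0638),.011,.158),2), "tube",np.round(ext("scene",(.6416,.0638),.022,.188),2))
for v in (183,184): print("tube edges",edge(im[v,378:390],378).round(2),)
print("pin dirs", [ (a,np.round(proj("scene",(.6405+.0135*np.cos(np.deg2rad(a)),.0632+.0135*np.sin(np.deg2rad(a)),.157)),1)) for a in (150,160,170,180,190,200)])
```

```text
(0.642, 0.0633) scene [382.45 398.53 202.08 211.37] top [372.83 385.9  165.96 178.96]
(0.64, 0.0633) scene [382.01 398.11 202.56 211.87] top [372.84 385.92 166.77 179.77]
(0.644, 0.0633) scene [382.88 398.94 201.6  210.87] top [372.81 385.89 165.15 178.15]
(0.642, 0.0653) scene [381.54 397.61 201.78 211.05] top [372.01 385.08 165.98 178.97]
206 scene L/R 381.88 398.39
207 scene L/R 381.85 398.69
208 scene L/R 382.03 398.68
209 scene L/R 382.6 398.69
210 scene L/R 383.0 398.2
211 scene L/R 381.32 397.91
scene top [np.float64(202.2), np.float64(202.12), np.float64(202.01), np.float64(202.02), np.float64(202.03)]
top R [np.float64(384.59), np.float64(384.93), np.float64(385.39), np.float64(385.75), np.float64(384.76), np.float64(384.08)] top T [np.float64(166.09), np.float64(167.42), np.float64(167.29), np.float64(167.15), np.float64(164.74), np.float64(176.0)]
cap expected ext [386.72 398.1  184.46 190.67] tube [382.38 405.55 168.5  180.65]
tube edges 391.0
tube edges inf
pin dirs [(150, array([386.7, 190.1])), (160, array([387.4, 190.7])), (170, array([388.4, 191.2])), (180, array([389.4, 191.6])), (190, array([390.6, 191.9])), (200, array([391.8, 192.1]))]<stdin>:10: RuntimeWarning: divide by zero encountered in scalar divide
```

Mouth centre (0.642, 0.0635) is confirmed and the pins are near 173°. I'll descend to just above the mouth, then go in slowly.

```bash
python3 -m jog '[[0.015,0,0,0,0,0],[0.03,0,0,0,0,0],[0.034,0,0,0,0,0],[0.036,0,0,0,0,0],[0.037,0,0,0,0,0],[0.038,0,0,0,0,0],[0.039,0,0,0,0,0],[0.04,0,0,0,0,0],[0.04,0,0,0,0,0]]'
python3 -c "
from h import *
st([.642,.0633,.165])"
```

```text
clock: 6.5
tcp_pos: [0.6428, 0.0635, 0.1697]
eef_rot: [-0.147, 0.692, -0.147, -0.691]
ft_force: [1.5, 2.2, -0.2]
opening: 0.503
t 6.5 q [ 0.4    0.362 -0.155  0.    -1.052  0.752] tcp [0.6428 0.0635 0.1697] F [ 1.45  2.2  -0.19] M [ 0.462 -0.621 -0.03 ] op 0.503
x [ 1.5e-03  6.0e-04 -1.0e+00] yaw of tool y -1.9895
shift [0.0047 0.0006 0.0007]
```

```bash
python3 -m jog '[[0.0,-0.0006,-0.0002,0,0,0],[0.001,-0.0006,-0.0002,0,0,0],[0.002,-0.0006,-0.0002,0,0,0],[0.003,-0.0006,-0.0002,0,0,0],[0.0035,-0.0006,-0.0002,0,0,0],[0.004,-0.0006,-0.0002,0,0,0],[0.004,-0.0006,-0.0002,0,0,0]]'
python3 -c "
from h import *
st([.642,.0633,.165])"
```

```text
clock: 7.2
tcp_pos: [0.6429, 0.0639, 0.1654]
eef_rot: [-0.147, 0.692, -0.147, -0.692]
ft_force: [1.4, 2.0, -0.4]
opening: 0.502
t 7.2 q [ 0.4    0.367 -0.159  0.    -1.044  0.752] tcp [0.6429 0.0639 0.1654] F [ 1.42  2.03 -0.36] M [ 0.628 -0.818  0.015] op 0.502
x [ 5.e-04  2.e-04 -1.e+00] yaw of tool y -1.9895
shift [0.0004 0.0009 0.0006]
```

```bash
python3 -m jog '[[0.0005,-0.0005,-0.0002,0,0,0],[0.001,-0.001,-0.0004,0,0,0],[0.0015,-0.001,-0.0004,0,0,0],[0.002,-0.001,-0.0004,0,0,0],[0.002,-0.001,-0.0004,0,0,0]]'
python3 -c "
from h import *
st([.642,.0633,.165])"
```

```text
clock: 7.7
tcp_pos: [0.6433, 0.0641, 0.164]
eef_rot: [-0.147, 0.692, -0.147, -0.692]
ft_force: [-2.1, -1.1, 6.4]
opening: 0.502
t 7.7 q [ 4.010e-01  3.690e-01 -1.590e-01  1.000e-03 -1.043e+00  7.510e-01] tcp [0.6433 0.0641 0.164 ] F [-2.11 -1.14  6.38] M [-0.166  0.487  0.007] op 0.502
x [ 1.e-04 -5.e-04 -1.e+00] yaw of tool y -1.9894
shift [-0.001   0.0013  0.0009]
```

Contact: the pins are on the rim (cap 8.5 mm in, TCP z 0.164). I'll ease to about 3 N and turn slightly anticlockwise, where I expect the slots.

```bash
python3 -m jog '[[-0.0006,0.0002,0.0003,0,0,0],[-0.0006,0.0002,0.0003,-0.03,0,0],[-0.0006,0.0002,0.0003,-0.06,0,0],[-0.0006,0.0002,0.0003,-0.06,0,0]]'; python3 -c "
from h import *
st([.6432,.0641,.164])"
python3 -m jog '[[0,0,0,-0.03,0,0],[0,0,0,-0.06,0,0],[0,0,0,-0.06,0,0]]'; python3 -c "
from h import *
st([.6432,.0641,.164])"
```

```text
clock: 8.1
tcp_pos: [0.643, 0.0644, 0.1638]
eef_rot: [0.126, -0.696, 0.126, 0.696]
ft_force: [1.6, 0.5, 1.4]
opening: 0.499
t 8.1 q [ 0.401  0.369 -0.16  -0.    -1.042  0.811] tcp [0.643  0.0644 0.1638] F [1.58 0.51 1.43] M [ 0.085 -0.269  0.01 ] op 0.499
x [-1.e-04  0.e+00 -1.e+00] yaw of tool y -1.9293
shift [-0.0002  0.0002 -0.0003]
clock: 8.4
tcp_pos: [0.643, 0.0645, 0.1635]
eef_rot: [0.105, -0.699, 0.105, 0.699]
ft_force: [1.1, 0.6, -0.8]
opening: 0.503
t 8.4 q [ 0.401  0.369 -0.16  -0.    -1.042  0.871] tcp [0.643  0.0645 0.1635] F [ 1.13  0.62 -0.77] M [ 0.281 -0.53   0.013] op 0.503
x [-4.e-04  1.e-04 -1.e+00] yaw of tool y -1.87
shift [-0.0005  0.0004 -0.0003]
```

The support is gone (Fz -0.8 N), so they're probably at the slots. I'll probe downward.

```bash
python3 -m jog '[[0.0007,0,0,0,0,0],[0.0014,0,0,0,0,0],[0.002,0,0,0,0,0],[0.002,0,0,0,0,0]]'; python3 -c "
from h import *
st()"
```

```text
clock: 8.8
tcp_pos: [0.6431, 0.0645, 0.1617]
eef_rot: [0.105, -0.699, 0.105, 0.699]
ft_force: [1.6, 1.1, -0.6]
opening: 0.505
t 8.8 q [ 0.401  0.371 -0.162 -0.    -1.038  0.871] tcp [0.6431 0.0645 0.1617] F [ 1.57  1.11 -0.56] M [ 0.362 -0.521  0.022] op 0.505
x [-2.e-04  0.e+00 -1.e+00] yaw of tool y -1.8699
```

The pins have dropped in. I'll push down against the spring in steps.

```bash
python3 -m jog '[[0.002,0,0,0,0,0],[0.004,0,0,0,0,0],[0.006,0,0,0,0,0],[0.008,0,0,0,0,0],[0.01,0,0,0,0,0],[0.01,0,0,0,0,0]]'; python3 -c "
from h import *
st()"
```

```text
clock: 9.4
tcp_pos: [0.6434, 0.0644, 0.1528]
eef_rot: [-0.105, 0.7, -0.105, -0.699]
ft_force: [-1.5, 1.4, 8.1]
opening: 0.504
t 9.4 q [ 4.010e-01  3.780e-01 -1.730e-01  1.000e-03 -1.018e+00  8.710e-01] tcp [0.6434 0.0644 0.1528] F [-1.54  1.4   8.11] M [0.403 0.612 0.016] op 0.504
x [ 1.1e-03 -1.0e-04 -1.0e+00] yaw of tool y -1.8693
```

```bash
python3 -m jog '[[0.001,0,0,0,0,0],[0.002,0,0,0,0,0],[0.0029,0,0,0,0,0],[0.0029,0,0,0,0,0],[0.0029,0,0,0,0,0]]'; python3 -c "
from h import *
st()"
```

```text
clock: 9.9
tcp_pos: [0.6435, 0.0644, 0.1504]
eef_rot: [-0.105, 0.7, -0.105, -0.699]
ft_force: [-1.9, 1.9, 10.6]
opening: 0.5
t 9.9 q [ 4.010e-01  3.800e-01 -1.760e-01  1.000e-03 -1.013e+00  8.710e-01] tcp [0.6435 0.0644 0.1504] F [-1.91  1.91 10.56] M [ 0.412  0.965 -0.01 ] op 0.5
x [ 1.5e-03 -1.0e-04 -1.0e+00] yaw of tool y -1.8692
```

The lamp is about 22.4 mm in at about 11 N of spring force. I'll twist clockwise (+ about tool x), first 0.6 rad, then check.

```bash
python3 -m jog '[[0,0,0,0.06,0,0],[0,0,0,0.14,0,0],[0,0,0,0.22,0,0],[0,0,0,0.3,0,0],[0,0,0,0.38,0,0],[0,0,0,0.46,0,0],[0,0,0,0.54,0,0],[0,0,0,0.6,0,0],[0,0,0,0.6,0,0]]'; python3 -c "
from h import *
st()"
```

```text
clock: 10.8
tcp_pos: [0.6439, 0.0642, 0.1507]
eef_rot: [-0.308, 0.637, -0.307, -0.636]
ft_force: [-1.0, -0.8, 10.6]
opening: 0.499
t 10.8 q [ 4.010e-01  3.800e-01 -1.760e-01  1.000e-03 -1.013e+00  2.690e-01] tcp [0.6439 0.0642 0.1507] F [-1.01 -0.77 10.65] M [-0.12   0.466 -0.03 ] op 0.499
x [ 2.4e-03 -3.0e-04 -1.0e+00] yaw of tool y -2.4712
```

```bash
python3 -m jog '[[0,0,0,0.08,0,0],[0,0,0,0.16,0,0],[0,0,0,0.24,0,0],[0,0,0,0.3,0,0],[0,0,0,0.3,0,0]]'; python3 -m jog '[[0,0,0,0.04,0,0],[0,0,0,0.08,0,0],[0,0,0,0.08,0,0]]'; python3 -c "
from h import *
st()"
```

```text
clock: 11.3
tcp_pos: [0.6437, 0.0643, 0.1506]
eef_rot: [-0.4, 0.584, -0.399, -0.583]
ft_force: [-1.2, 0.5, 10.7]
opening: 0.501
clock: 11.6
tcp_pos: [0.6436, 0.0643, 0.1506]
eef_rot: [-0.423, 0.568, -0.422, -0.567]
ft_force: [-2.4, 1.1, 10.7]
opening: 0.501
t 11.6 q [ 4.010e-01  3.800e-01 -1.760e-01  1.000e-03 -1.013e+00 -1.110e-01] tcp [0.6436 0.0643 0.1506] F [-2.37  1.1  10.65] M [0.191 0.879 0.013] op 0.501
x [ 1.8e-03 -1.0e-04 -1.0e+00] yaw of tool y -2.8505
```

```bash
python3 -m jog '[[-0.001,0,0,0,0,0],[-0.002,0,0,0,0,0],[-0.003,0,0,0,0,0],[-0.004,0,0,0,0,0],[-0.005,0,0,0,0,0],[-0.005,0,0,0,0,0]]'; python3 -m jog '[[-0.0008,0,0,0,0,0],[-0.0016,0,0,0,0,0],[-0.0016,0,0,0,0,0]]';python3 -c "
from h import *
st()"
```

```text
clock: 12.2
tcp_pos: [0.6435, 0.0644, 0.1551]
eef_rot: [-0.422, 0.568, -0.422, -0.567]
ft_force: [0.1, 1.2, 7.5]
opening: 0.506
clock: 12.5
tcp_pos: [0.6435, 0.0644, 0.1564]
eef_rot: [-0.422, 0.568, -0.422, -0.567]
ft_force: [-0.6, 0.4, 5.6]
opening: 0.502
t 12.5 q [ 4.010e-01  3.750e-01 -1.690e-01  1.000e-03 -1.026e+00 -1.090e-01] tcp [0.6435 0.0644 0.1564] F [-0.61  0.39  5.62] M [0.264 0.088 0.005] op 0.502
x [ 0.0013  0.     -1.    ] yaw of tool y -2.8494
```

```bash
python3 -m jog '[[-0.0006,0,0,0,0,0],[-0.0012,0,0,0,0,0],[-0.0012,0,0,0,0,0]]'; python3 -m jog '[[-0.0006,0,0,0,0,0],[-0.0006,0,0,0,0,0]]';python3 -c "
from h import *
st()"
```

```text
clock: 12.8
tcp_pos: [0.6435, 0.0644, 0.1569]
eef_rot: [-0.422, 0.568, -0.422, -0.567]
ft_force: [0.9, 0.2, 2.2]
opening: 0.502
clock: 13.0
tcp_pos: [0.6434, 0.0645, 0.1571]
eef_rot: [-0.422, 0.568, -0.422, -0.567]
ft_force: [3.2, 0.5, -0.4]
opening: 0.501
t 13.0 q [ 0.401  0.375 -0.167  0.    -1.028 -0.109] tcp [0.6434 0.0645 0.1571] F [ 3.24  0.53 -0.4 ] M [ 0.22  -1.533 -0.   ] op 0.501
x [ 4.e-04  1.e-04 -1.e+00] yaw of tool y -2.8496
```

It stopped rising at TCP z 0.157 and the lip took the load, so it looks locked. I'll let go and retreat upward.

```bash
python3 -m jog '[[0,0,0,0,0,0],[0,0,0,0,0,0],[0,0,0,0,0,0],[0,0,0,0,0,0],[0,0,0,0,0,0],[0,0,0,0,0,0],[0,0,0,0,0,0]]' 1; python3 -c "
from h import *
st()"; python3 -m jog '[[-0.02,0,0,0,0,0],[-0.05,0,0,0,0,0],[-0.08,0,0,0,0,0],[-0.11,0,0,0,0,0],[-0.13,0,0,0,0,0],[-0.13,0,0,0,0,0]]'
python3 - <<'E'
from h import *
o,R=st(); c=(.642,.0635)
out=[]
for cam in("scene","top"):
    im,d=manip.camera(cam); Q=cloud(cam,d).reshape(-1,3)
    n=Q[(np.hypot(Q[:,0]-c[0],Q[:,1]-c[1])<.03)&(Q[:,2]>.15)&(Q[:,2]<.24)]
    q=n[(n[:,2]<.185)]; top=np.sort(n[:,2])[-8:]
    print(cam,"lamp top z",top.round(4),"expect .209",circ(q,.022,c) if len(q)>8 else 0)
    u,v=map(int,proj(cam,(c[0],c[1],.15))); out.append(cv2.resize(im[v-40:v+40,u-35:u+35],(350,400),interpolation=cv2.INTER_CUBIC))
    for n in ("eraser","lamp","gouge_wide"): print(n,[(round(r["p"],2),np.round(r["bbox"])) for r in manip.spot_in(cam,n)[:2]])
cv2.imwrite("pics/end.png",np.hstack(out))
E
```

```text
clock: 13.7
tcp_pos: [0.643, 0.0644, 0.1574]
eef_rot: [0.422, -0.567, 0.422, 0.567]
ft_force: [-0.2, -0.6, 0.5]
opening: 0.998
t 13.7 q [ 0.401  0.374 -0.167 -0.    -1.029 -0.109] tcp [0.643  0.0644 0.1574] F [-0.22 -0.62  0.46] M [0.01  0.022 0.016] op 0.998
x [-1.e-04 -0.e+00 -1.e+00] yaw of tool y -2.8496
clock: 14.3
tcp_pos: [0.6445, 0.0646, 0.2913]
eef_rot: [-0.423, 0.569, -0.42, -0.566]
ft_force: [-0.1, 0.1, 0.4]
opening: 0.999
t 14.3 q [ 4.010e-01  2.850e-01  1.700e-02  1.000e-03 -1.297e+00 -1.090e-01] tcp [0.6445 0.0646 0.2913] F [-0.15  0.12  0.38] M [ 0.042 -0.026 -0.004] op 0.999
x [ 0.0058  0.0014 -1.    ] yaw of tool y -2.8493
scene lamp top z [0.2093 0.2093 0.2093 0.2094 0.2095 0.2095 0.2097 0.21  ] expect .209 (array([0.64248184, 0.06343648]), np.float64(0.0006791106124700019))
eraser [(0.58, array([316., 268.,  24.,  15.]))]
lamp [(0.61, array([380., 161.,  26.,  50.]))]
gouge_wide [(0.79, array([269., 315., 111.,  44.]))]
top lamp top z [] expect .209 0
eraser [(0.64, array([348., 218.,  13.,  13.]))]
lamp []
gouge_wide [(0.6, array([366., 270.,  50.,  13.]))]
```

View pics/end.png

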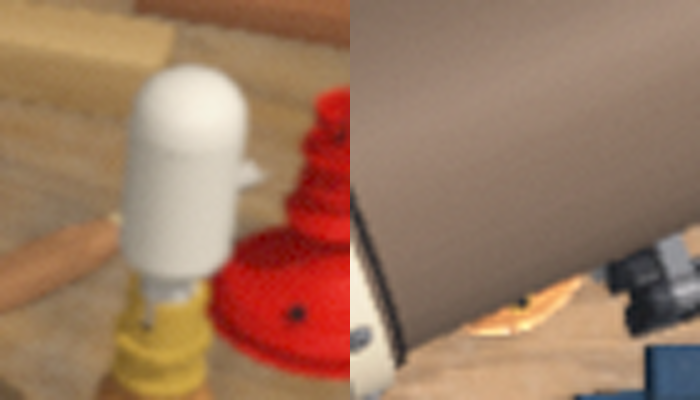

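The scene view shows the lamp upright in the brass holder. Its top is at about 0.2095 m, against 0.209 if locked and 0.214 if not, and it is centred on the holder. It stands free of the gripper, so I'm handing in.

```bash
python3 -c "
from h import *
print(manip.job_done())"
```

```text
the job is handed in; nothing more can be done
None
```

The lamp is fitted in the wooden lamp's brass holder and stays in by itself with the gripper away. The job is handed in, after about 14.5 s of robot time.

- **Fitting:** I lifted it out of the block and set its pins on the rim. Turning it about 0.1 rad anticlockwise let them drop into the slots. I pushed it in to about 22 mm deep at about 11 N of spring force, twisted it 0.98 rad clockwise without meeting the stop, and let the spring lift it.
- **Lock checks:** The lamp stopped rising at the locked depth and the holder took the load. After release its top measured 0.2095 m above the worktop, against 0.209 if locked, about 0.214 if not locked and under 0.206 if caught under the lip. It is centred on the holder within about 1 mm.
- **Forces:** The highest wrist force read was about 11 N, though readings came only at the end of each move. The gripper touched nothing but the lamp.
- **Not fully confirmed:** The top camera's view of the lamp was blocked by the arm at the end, so the final check rests on the scene camera and the forces. The eraser's box in the scene picture is unchanged to about a pixel. In the top view its box was smaller and a few pixels off, with the arm over part of the scene. I only looked for the wide gouge at the end, with no earlier position to compare, and did not check the small one. The arm's path stayed away from all three.

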